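# Shut and secure the stall's cash box

## Robot

A 7-joint arm with a two-finger parallel gripper is mounted at the origin on the work surface. World frame = base frame: x ahead of the robot, y to its left, z up, the work surface at z = 0. Lengths are in m, angles in rad, forces in N, time in s.
With the tool pointing down it reaches from about 0.425 to 0.95 m from the base axis. Payload 4.7 kg.
Tool frame: the origin (TCP) lies between the finger pads; the fingertips stand 25 mm ahead of it and the grasp point (between the pads) lies 6 mm ahead of it; z points along the fingers, y is the line along which they close (so a half turn about z gives the same grasp; the last joint's range is limited). The gripper opens to 85 mm and grips with 20 to 120 N. Pads are 22 mm wide; open, the fingers measure 114 mm over their backs; the gripper's body (76 mm by 85 mm) begins 54 mm behind the grasp point. The pads swing forward as they close: fully open they stand 13 mm farther back than shut.
Start: joints at [1.153, 0.469, -0.049, 1.532, 0.024, 1.141, -0.082], TCP at [0.256, -0.625, 0.256] pointing down, gripper open.
Joint ranges: [-2.59, 2.59], [-0.33, 1.99], [-1.39, 1.29], [0.1, 2.45], [-1.04, 4.18], [0.21, 1.99], [-2.66, 2.66]. Speed limits (rad/s): [2.57, 2.57, 3.14, 3.14, 3.14, 3.14, 3.14].

## Interface

Orientations are given as a 3x3 rotation matrix whose columns are the frame's x, y, z axes.
In Python, from rig import * gives the robot as it stands. Calls block until the motion is done:
- movep(position, orientation): joint-space move of the TCP to a pose.
- move_l(position, attitude=None, feed=0.15, until_force=None): straight line of the TCP; attitude=None keeps the orientation; feed is the mean speed in m/s. With until_force (N) it stops when the force on the tool has changed by that much, and returns True; else False.
- move_joints(angles): joint-space move.
- command_gripper(opening, newtons=None): finger opening in m; newtons is the grip in N (None keeps the last); returns when the fingers have stopped.
- sleep(seconds).
- inverse_kinematics(position, orientation): joint angles nearest the present ones, or None.
- sense(): the state.
- camera(name): name is "side" or "top"; returns (picture, depth): 384x512x3 uint8, red, green, blue; 384x512 float32, m along the optical axis (not along the pixel's ray), 0 where there is no reading.
- camera_params(name): a dict with "K" (3x3 intrinsics, pixels), "position" and "rotation" of the camera in the world. Camera axes: x right, y down, z forward; pixel columns grow to the right and rows downward; lengths in m; the calibration is good to about 2 mm. A picture is of the moment at which its call begins. camera_params takes no time and is no camera call.
A pose or a line that the arm cannot do raises Unreachable and nothing moves.
- finish_job(): hands the job in; it is judged then, once.
The state is a dict: "time_s": time; "joint_pos": joint angles; "qd": joint speeds; "joint_efforts": joint torques, N m; "position": TCP position; "tcp_rot": TCP orientation; "wrist_force": force on the tool from outside, world axes, zero at the start; "ft_torque": the same for the moment, N m; "finger_gap": finger opening in m; "gripper_force": force on a finger pad.
Only numpy, scipy, OpenCV 4.12 (cv2) and the standard library are available. Lean on these libraries where they do the work, as an engineer would, in place of code of your own. Each camera call takes 0.05 s, during which the arm holds its last target. There are 200 camera calls.

## Task

Shut the wooden cash box for the break: push its lid fully down with a fingertip, then, with the lid shut, push the wooden turn-bar round by its arm until it points squarely across the lid, so that the lid is held down. Only push with the finger: do not lift the box or shove it along the counter, leave the bottle, jar and weight beside it where they stand, and take the hand away at the end.

Things in the scene. Friction and masses are not known exactly. Their poses are not given: they have to be found in the camera images.
- cash_box: Wooden cash box, loose on the counter, 2.2 to 3.4 kg, 200 mm (its x) by 240 mm (its y), walls 10 mm. Origin: centre of its underside, on the counter; x points away from the robot at yaw 0, z up. Its near 70 mm (x -100 to -30 mm) is covered by a fixed board, top 107 mm above the origin; the far part, with the coins, is covered by the hinged lid (shut: x -29 to +95 mm), its top then flush with the fixed board at 107 mm.
- lid (a joint): Angle of the lid (rad): 0 fully shut (a hard stop), growing as its near edge rises; it starts half open. The lid is a plain wooden board 123 mm deep, 240 mm wide, 12 mm thick, hinged along the far side of the box: hinge line parallel to the box's y at x +98 mm, z 95 mm in the box frame. A stiff hinge: it stays where it is left; 2 to 6 N down on its upper face moves it.
- lid_edge (a point): Middle of the upper edge of the lid's free (near) side, 126 mm from the hinge line; moves with the lid.
- turn_bar (a joint): Angle of the turn-bar (rad), about the upward axis, counter-clockwise seen from above: 0 = the arm points along the box's +x, squarely across the shut lid (held); +1.57 = along the box's +y; about 1.7 to 2.4 at the start, pointing clear of the lid. Limits -0.8 and 3.0, no stop or click at 0; about 1 N on the arm turns it and it stays where it is left.
- bar_pivot (a point): Pivot of the turn-bar, on its upper face, on the middle of the fixed board: x -62 mm, y 0, z 123 mm in the box frame. The dark wooden bar is 20 mm wide, 14 mm thick (109 to 123 mm above the counter, 2 mm above the boards), its arm reaches 90 mm from the pivot to its rounded end, and its short tail reaches 24 mm on the other side.
- bar_tip (a point): On the bar's centre line near the end of the arm, 85 mm from the pivot, at half its thickness.
- white_bottle: White plastic bottle, bystander, 60 mm across, 150 mm tall; origin at the centre of its underside.
- jar: Glass jar with a screw cap, bystander, 72 mm across, 90 mm tall; origin at the centre of its underside.
- weight: Brass scale weight with a small knob, bystander, 52 mm across, 70 mm tall; origin at the centre of its underside.

How it is judged:
On the way, in this order (a step that is already met when the one before it is completed fails the run):
1. the lid is pushed fully shut while the turn-bar is still clear of it (value of joint lid below 0.05 rad and value of joint turn_bar above 1.3 rad), for 0.2 s.
2. the turn-bar is pushed squarely across the shut lid (value of joint lid below 0.05 rad and value of joint turn_bar between -0.25 and 0.25 rad), for 0.2 s.
At the end, for the whole second after the job is handed in: The lid is fully shut (within 0.05 rad), the turn-bar points squarely across it (within 0.25 rad of 0) and is at rest, the box stands within 30 mm of where it was, and the bottle, jar and weight stand upright within 25 mm of where they were (all of step 2 and velocity of joint turn_bar between -0.05 and 0.05 rad/s and distance of cash_box from where it was at the start of the episode below 0.03 m and angle between cash_box's own z axis and vertical below 0.05 rad and distance of each of white_bottle, jar, weight from where it was at the start of the episode below 0.025 m and angle between each of white_bottle, jar, weight's own z axis and vertical below 0.15 rad); the robot touches nothing.
It fails at once if the cash box is lifted or tipped (height (world z) of cash_box above 0.01 m or angle between cash_box's own z axis and vertical above 0.1 rad).
It fails at once if the cash box is shoved more than 40 mm along the counter (distance of cash_box from where it was at the start of the episode above 0.04 m).
It fails at once if the bottle, jar or weight is moved more than 30 mm, lifted or knocked over (distance of any of white_bottle, jar, weight from where it was at the start of the episode above 0.03 m or height (world z) of any of white_bottle, jar, weight above 0.012 m or angle between any of white_bottle, jar, weight's own z axis and vertical above 0.3 rad).
It also fails if it takes over 48 s, if anything falls off the work surface, if the arm or the gripper's body presses on something with over 40 N, if the wrist force passes 120 N, or if a joint passes its speed limit or range.

## Working session

There is one attempt and no reset: what is moved stays moved. The work goes in short steps, each a Python script; the robot and the scene stay as the last script left them, time stands still between calls to the robot, and variables do not carry over. Pictures are saved under pics/ and viewed, at most 10 in all, crops included, and the job is handed in when it is done.

```bash
mkdir -p pics; ls; python3 - <<'E'
from rig import *
import cv2,numpy as np
for n in ("side","top"):
    p,d=camera(n); cv2.imwrite(f"pics/{n}0.png",p[:,:,::-1]); np.savez(f"{n}0.npz",p=p,d=d)
    c=camera_params(n); print(n,c["position"],np.round(c["rotation"],3).tolist(),c["K"].tolist() if hasattr(c["K"],'tolist') else c["K"],(d>0).mean())
s=sense();print(s["time_s"],s["tcp_rot"])
E
```

```text
pics
side [0.3469866  0.68415568 0.63772373] [[-0.931, -0.229, 0.285], [-0.366, 0.55, -0.751], [0.015, -0.803, -0.596]] [[429.5474942072847, 0.0, 254.85317221486218], [0.0, 429.5474942072847, 185.28553222184635], [0.0, 0.0, 1.0]] 0.9959564208984375
top [0.43383428 0.03716869 0.86948394] [[0.044, -0.97, 0.238], [-0.999, -0.041, 0.016], [-0.005, -0.238, -0.971]] [[359.5554796475099, 0.0, 257.39031438572044], [0.0, 359.5554796475099, 192.627125778714], [0.0, 0.0, 1.0]] 0.9963582356770834
0.1 [[ 9.25340304e-01  3.79136970e-01 -6.92185086e-04]
 [ 3.79137600e-01 -9.25338911e-01  1.60621872e-03]
 [-3.15288967e-05 -1.74873231e-03 -9.99998470e-01]]
```

View pics/top0.png

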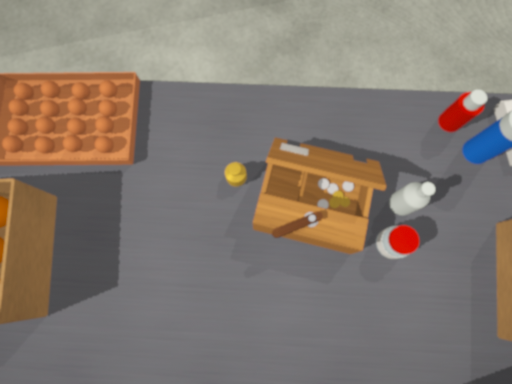

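View pics/side0.png

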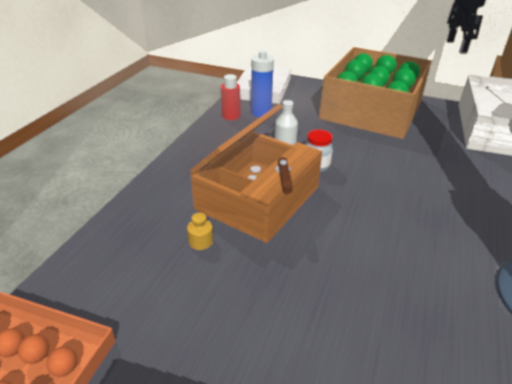

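The top view shows the box around (318,195), yawed, with the lid standing open along (270,145)–(385,185). The bar pivot is at about (312,218) and its tip at (276,235). The weight is at (235,174), the bottle at (412,198) and the jar at (400,240). The side view agrees.

```bash
cat > h.py <<'E'
import numpy as np, cv2
from rig import *
def cloud(n,p=None,d=None):
    if d is None: p,d=camera(n)
    c=camera_params(n); K=np.array(c["K"]); v,u=np.mgrid[:384,:512]
    r=np.stack([(u-K[0,2])/K[0,0]*d,(v-K[1,2])/K[1,1]*d,d],-1)
    return p,r@np.array(c["rotation"]).T+np.array(c["position"]),d>0
E
python3 - <<'E'
from h import *
for n in("top","side"):
    z=np.load(n+"0.npz"); p,w,ok=cloud(n,z["p"],z["d"])
    hsv=cv2.cvtColor(p,cv2.COLOR_RGB2HSV)
    X,Y,Z=w[...,0],w[...,1],w[...,2]
    roi=ok&(X>.42)&(X<.8)&(abs(Y+.1)<.3)
    print(n,"counter z",np.median(Z[roi&(Z<.03)]))
    brd=roi&(abs(Z-.107)<.004)&(hsv[...,1]>100)&(abs(hsv[...,0].astype(int)-14)<8)
    nn,l,st,ce=cv2.connectedComponentsWithStats(brd.astype(np.uint8))
    for i in np.argsort(-st[1:,4])[:4]+1:
        m=l==i; q=w[m][:,:2].astype(np.float32); print(" board",st[i],cv2.minAreaRect(q*1000),np.median(Z[m]))
    up=roi&(Z>.117)&(Z<.129)
    nn,l,st,ce=cv2.connectedComponentsWithStats(up.astype(np.uint8))
    for i in np.argsort(-st[1:,4])[:6]+1:
        m=l==i; q=w[m][:,:2].astype(np.float32); print(" bar?",st[i],cv2.minAreaRect(q*1000),np.median(Z[m]),np.median(hsv[m],0))
    hi=roi&(Z>.14)
    nn,l,st,ce=cv2.connectedComponentsWithStats(hi.astype(np.uint8))
    for i in np.argsort(-st[1:,4])[:3]+1:
        m=l==i; q=w[m];print(" high",st[i],q.min(0),q.max(0),q[q[:,2].argmax()])
    for nm,box in (("weight",(215,155,255,190)),("bottle",(388,178,440,218)),("jar",(375,222,425,262))):
        if n=="top":
            a,b,c,e=box; q=w[b:e,a:c].reshape(-1,3); q=q[q[:,2]>.04]; print(nm,q.min(0),q.max(0))
E
```

```text
top counter z -0.0008320323703867594
 board [ 253  193  116   57 3061] ((564.2056884765625, -66.65608978271484), (239.96151733398438, 70.2940444946289), 78.34315490722656) 0.10586803491462171
 board [334 151  18   5  21] ((719.51611328125, -136.5592498779297), (38.41697692871094, 4.476168632507324), 80.82108306884766) 0.10915680960399743
 board [321 148  12   4  16] ((726.2754516601562, -100.97734069824219), (25.22353172302246, 5.642289638519287), 78.8291244506836) 0.10860922628447034
 board [312 146   8   3  10] ((731.9192504882812, -76.35293579101562), (16.10000991821289, 4.928391456604004), 80.36966705322266) 0.10843349513225126
 bar? [272 211  51  27 499] ((553.285400390625, -36.86284637451172), (20.153514862060547, 113.50294494628906), 24.46138572692871) 0.12186774735864292 [ 12. 164. 123.]
 bar? [273 139 108  28 304] ((714.1919555664062, -97.4765625), (238.07655334472656, 13.848997116088867), 78.34400939941406) 0.12342855296730715 [ 15.  162.5 148. ]
 bar? [415 186  12  12  50] ((631.9691162109375, -297.3756408691406), (27.28408432006836, 15.554580688476562), 31.082822799682617
[... 1511 characters left out ...]
598561 [ 50.    5.  205.5]
 bar? [193 166  10   4  28] ((729.8225708007812, 23.638633728027344), (18.859704971313477, 14.233203887939453), 20.910213470458984) 0.12256942929620207 [ 13. 146. 150.]
 bar? [248 133   1   1   1] ((684.52490234375, -151.43482971191406), (0.0, 0.0), 0.0) 0.12445021733434214 [ 12. 129. 125.]
 bar? [233 144   1   1   1] ((694.1832275390625, -84.48712158203125), (0.0, 0.0), 0.0) 0.1287631138866988 [ 13. 138. 124.]
 bar? [229 147   1   1   1] ((699.89208984375, -74.786865234375), (0.0, 0.0), 0.0) 0.12489191384694154 [ 13. 140. 122.]
 high [200 100  93  64 669] [ 0.61852585 -0.31208326  0.14021831] [0.71964668 0.03873837 0.19482174] [ 0.65175197 -0.05879223  0.19482174]
```

Box fit: the fixed board measures 240.0×70.3 mm at z 0.106. That gives a box origin of (0.628,−0.080), yaw −11.7° and bar angle about 126° (2.20 rad), with pivot and sizes consistent. The lid edge at z 0.195 puts the lid at about 47°. Next I push the lid shut along its arc.

```bash
cat >> h.py <<'E'
a=np.radians(-11.66); ux=np.array([np.cos(a),np.sin(a),0]); uy=np.array([-np.sin(a),np.cos(a),0]); O=np.array([.6279,-.0798,0])
def W(x,y,z): return O+ux*x/1e3+uy*y/1e3+np.array([0,0,z/1e3])     # box frame, mm
def att(s):
    y=s*ux; zt=np.array([0,0,-1.]); return np.c_[np.cross(y,zt),y,zt]
def lidpos(phi,r=100):   # TCP so that the near bottom edge of the closed finger lies on the lid's face
    c,s=np.cos(phi),np.sin(phi); return W(98-r*c+12*s+14.5, 0, 95+r*s+12*c+25)
def barpos(th,off,r=70,z=113+25):
    c,s=np.cos(th),np.sin(th); return W(-62+r*c-off*s, r*s+off*c, z)
E
python3 - <<'E'
from h import *
for s in(1,-1):
    R=att(s)
    for p in (W(72,0,320),lidpos(1.05),lidpos(0),barpos(2.5,25,z=230),barpos(2.5,25),barpos(1.2,20),barpos(0,20)):
        q=inverse_kinematics(p,R); print(s,np.round(p,3),None if q is None else np.round(q,2))
E
```

```text
1 [ 0.698 -0.094  0.32 ] [ 0.41  0.53 -0.54  1.35  0.27  1.33 -0.33]
1 [ 0.7   -0.095  0.213] [ 0.43  0.62 -0.55  1.47  0.34  1.15 -0.39]
1 [ 0.64  -0.082  0.132] [ 0.45  0.61 -0.55  1.7   0.38  0.94 -0.45]
1 [ 0.502 -0.031  0.23 ] [ 0.5   0.28 -0.62  1.94  0.19  0.99 -0.41]
1 [ 0.502 -0.031  0.138] [ 0.44  0.4  -0.57  2.03  0.29  0.8  -0.5 ]
1 [0.588 0.002 0.138] [ 0.36  0.53 -0.59  1.83  0.37  0.89 -0.6 ]
1 [ 0.64  -0.062  0.138] [ 0.43  0.6  -0.57  1.7   0.38  0.95 -0.49]
-1 [ 0.698 -0.094  0.32 ] [ 0.71  0.74 -1.18  1.33  0.68  1.5   2.53]
-1 [ 0.7   -0.095  0.213] [ 0.73  0.86 -1.18  1.45  0.8   1.36  2.45]
-1 [ 0.64  -0.082  0.132] [ 0.79  0.88 -1.18  1.68  0.87  1.2   2.33]
-1 [ 0.502 -0.031  0.23 ] [ 0.89  0.45 -1.17  1.92  0.47  1.08  2.47]
-1 [ 0.502 -0.031  0.138] [ 0.85  0.64 -1.18  2.01  0.71  0.99  2.25]
-1 [0.588 0.002 0.138] [ 0.71  0.78 -1.18  1.82  0.81  1.12  2.18]
-1 [ 0.64  -0.062  0.138] [ 0.76  0.86 -1.18  1.68  0.86  1.2   2.3 ]
```

```bash
python3 - <<'E'
from h import *
R=att(1)
command_gripper(0.0,20)
p=np.array(sense()["position"]); move_l(p+[0,0,.1],feed=.25)
movep(W(72,0,320),R); print(sense()["time_s"])
move_l(lidpos(1.05),feed=.15,until_force=10)
for ph in np.linspace(.95,.05,10):
    hit=move_l(lidpos(ph),feed=.08,until_force=20); s=sense()
    print(round(ph,2),hit,np.round(s["wrist_force"],1),np.round(s["position"],4))
    if hit: break
else:
    q=lidpos(0); q[2]-=.008
    print(move_l(q,feed=.03,until_force=10)); s=sense(); print(np.round(s["wrist_force"],1),s["position"],s["finger_gap"])
print(s["time_s"])
E
```

```text
3.875
0.95 False [0.5 0.8 0.1] [ 0.6909 -0.0927  0.2094]
0.85 False [-0.2 -0.5 -0.9] [ 0.6822 -0.091   0.2032]
0.75 False [-0.4  0.5 -0.2] [ 0.6744 -0.0894  0.1969]
0.65 False [-0.2  0.5  0.6] [ 0.667  -0.0879  0.1899]
0.55 False [ 0.1  0.6 -0.1] [ 0.6604 -0.0866  0.1822]
0.45 False [-0.1  0.1  0.4] [ 0.6545 -0.0854  0.1739]
0.35 False [-0.2  0.6 -0. ] [ 0.6495 -0.0844  0.1649]
0.25 False [0.4 0.  1. ] [ 0.6455 -0.0835  0.1557]
0.15 False [ 0.3 -0.1  0.1] [ 0.6424 -0.0829  0.146 ]
0.05 False [-0.4  0.2  0.1] [ 0.6403 -0.0825  0.1362]
True
[-0.6  0.5  6.5] [ 0.64101888 -0.08225429  0.13211943] -0.0002000535333015662
7.8
```

```bash
python3 - <<'E'
from h import *
q=lidpos(0); q[2]-=.004
print(move_l(q,feed=.02,until_force=25)); s=sense(); print(np.round(s["wrist_force"],1),s["position"])
q[2]=.22; move_l(q)
movep(barpos(2.5,30,z=230),att(1))
p,w,ok=cloud("side"); cv2.imwrite("pics/side1.png",p[:,:,::-1])
B=np.stack([(w-O)@ux,(w-O)@uy,w[...,2]],-1)*1e3
for x0 in(-20,20,60,85):
    m=ok&(abs(B[...,0]-x0)<6)&(abs(B[...,1]-60)<40)&(B[...,2]>60); print(x0,m.sum(),np.median(B[m][:,2]) if m.any() else None)
m=ok&(B[...,2]>117)&(B[...,2]<129)&(abs(B[...,0]+80)<80)&(abs(B[...,1])<120)
print(m.sum(),cv2.minAreaRect(w[m][:,:2].astype(np.float32)*1000)); print(sense()["time_s"])
E
```

```text
True
[-0.4  0.7  5.9] [ 0.64109094 -0.08219187  0.13212558]
-20 127 106.18655237138807
20 116 106.27985013192942
60 106 106.51409012040358
85 100 106.44396255056515
309 ((554.3256225585938, -34.172245025634766), (20.432830810546875, 114.96894073486328), 24.667022705078125)
9.4667
```

View pics/side1.png

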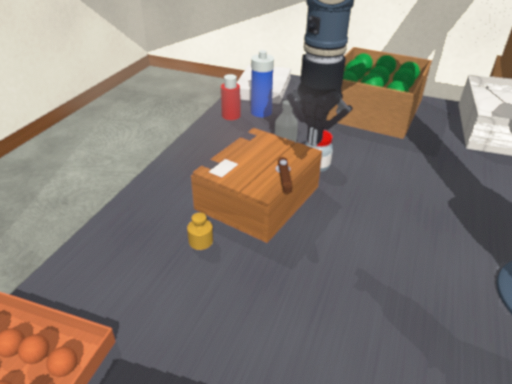

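The side view shows the lid shut: its surface at z 106–106.5 is flush with the fixed board. The bar near (285,175) has not moved and the hand is raised behind it. Next I sweep the bar along its arc, stopping a little short.

```bash
cat >> h.py <<'E'
def baryaw():
    p,w,ok=cloud("side"); B=np.stack([(w-O)@ux,(w-O)@uy,w[...,2]],-1)*1e3
    hsv=cv2.cvtColor(p,cv2.COLOR_RGB2HSV)
    m=ok&(B[...,2]>117)&(B[...,2]<127)&(abs(B[...,0]+40)<110)&(abs(B[...,1])<110)&(hsv[...,1]>110)&(hsv[...,2]<140)
    q=B[m][:,:2]-[-62,0]; q=q[np.hypot(*q.T)<95]; f=q[np.hypot(*q.T)>30]
    c=np.median(f,0) if len(f) else np.zeros(2)
    return p,len(q),cv2.minAreaRect(q.astype(np.float32)),np.arctan2(c[1],c[0])
E
python3 - <<'E'
from h import *
move_l(barpos(2.5,30),feed=.15,until_force=15)
for th in np.linspace(2.3,.2,12):
    hit=move_l(barpos(th,25),feed=.08,until_force=15); s=sense()
    if hit: print("hit",th,s["wrist_force"]);break
print(np.round(s["wrist_force"],1),s["position"],barpos(.2,25))
p,*r=baryaw(); print(r,sense()["time_s"]); cv2.imwrite("pics/side2.png",p[:,:,::-1])
E
```

```text
[-0.6 -0.3 -0.4] [ 0.63758591 -0.0436623   0.13791672] [ 0.63726663 -0.04251511  0.138     ]
[210, ((17.017623901367188, 13.126338958740234), (85.75296783447266, 38.7197265625), 15.900028228759766), np.float64(0.35921640844593444)] 14.2583
```

View pics/side2.png

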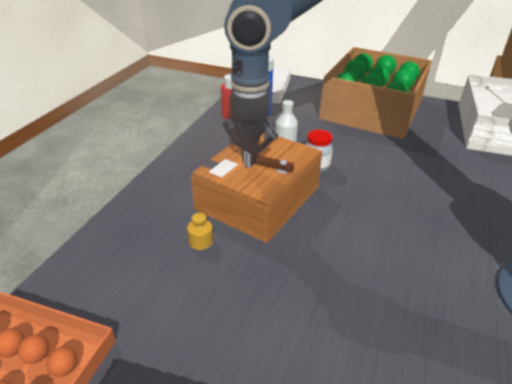

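The finger at (247,160) has turned the bar most of the way round, with the bar running from (262,160) to (292,167). I push to nearly zero, back off and measure with a clear view.

```bash
python3 - <<'E'
from h import *
move_l(barpos(.08,23),feed=.06,until_force=15)
move_l(barpos(0,22),feed=.06,until_force=15)
move_l(barpos(0,45),feed=.08); q=barpos(0,45,z=260); move_l(q)
movep(W(-62,200,300),att(1))
p,*r=baryaw(); print(r,sense()["time_s"]); cv2.imwrite("pics/side3.png",p[:,:,::-1])
p,w,ok=cloud("top"); cv2.imwrite("pics/top3.png",p[:,:,::-1])
E
```

```text
[263, ((32.990299224853516, 4.078544616699219), (20.837810516357422, 113.02964782714844), 89.36556243896484), np.float64(0.11238968199820207)] 17.0417
```

View pics/side3.png

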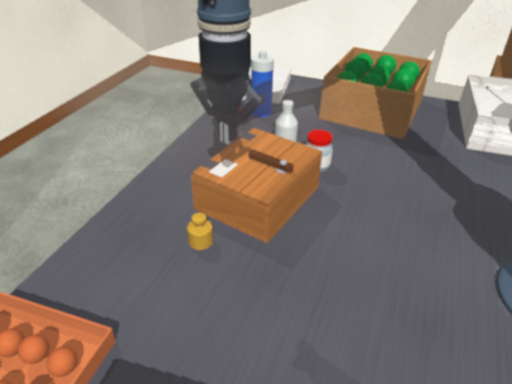

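View pics/top3.png

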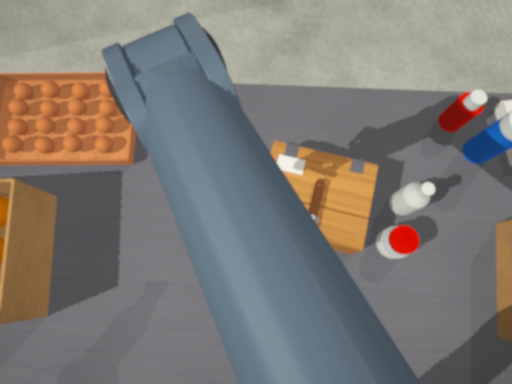

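The side view shows the bar lying squarely across the shut lid, from (250,153) to (292,167). Bottle, jar and weight have not moved. The fitted bar axis is −0.6° in the box frame. I confirm the box's yaw has held, then hand in.

```bash
python3 - <<'E'
from h import *
p,w,ok=cloud("side"); hsv=cv2.cvtColor(p,cv2.COLOR_RGB2HSV); Z=w[...,2]
m=ok&(abs(Z-.106)<.004)&(hsv[...,1]>100)&(abs(hsv[...,0].astype(int)-14)<8)&(np.hypot(w[...,0]-O[0],w[...,1]-O[1])<.17)
m=cv2.morphologyEx(m.astype(np.uint8),cv2.MORPH_OPEN,np.ones((3,3)))>0
print(cv2.minAreaRect(w[m][:,:2].astype(np.float32)*1000),np.median(Z[m]),O)
q=np.array(sense()["position"]); move_l(q+[0,0,.06]); sleep(.5); print(sense()["wrist_force"],sense()["time_s"])
E
```

```text
((625.573974609375, -75.72691345214844), (243.23692321777344, 195.98268127441406), 77.9194564819336) 0.10597681327877573 [ 0.6279 -0.0798  0.    ]
[-0.35963929  0.20603287  0.69091136] 18.1833
```

The box yaw is −12.1° against −11.7° at the start. Its centre is within about 4 mm, so the bar is square to within about 1°.

```bash
python3 -c "
from rig import *
print(finish_job())"
```

```text
the job is handed in; nothing more can be done
None
```

The lid is fully shut, the turn-bar lies squarely across it (about 1° off by camera), the box shifted at most about 4 mm, the bottle, jar and weight look unmoved in the pictures, the hand is clear, and the job was handed in at about 18 s; the rig gave no verdict.

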